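Unfold the crank grip and clamp the board case

TASK

Unfold the folded grip of the bench clamp's crank until it stands fully upright at its stop, and only then, holding the grip, crank clockwise (seen from above) until you feel it firm up and the jaw holds the clear board case snugly against the back stop, with about 20 N; it cracks at a little over twice that. Then let go, leaving the grip upright and the case clamped, flat and square to the jaw, with the other loose things on the table left where they are.

Things in the scene. Friction and masses are not known exactly. Their poses are not given: they have to be found in the camera images.
- fixture: dark steel bench clamp, bed 150 x 380 mm, bolted down, with a grey gearbox (105 x 120 mm, top 100 mm above the table) under the crank; origin on the table below the crank's axis, bed extending 300 mm to +y. The gearbox's even friction takes about 6 N at the grip, square to the arm, to keep the crank turning (3 to 5 N remains when it pauses), and keeps crank and jaw where they are left.
- hub (a point): point on the crank's vertical turning axis, at the height of the grip's hinge pin, 142 mm above the table. The crank arm points from here to grip_hinge. Hub boss below it: 52 mm diameter up to 110 mm above the table, 26 mm diameter up to 130 mm.
- grip_hinge (a point): centre of the horizontal hinge pin at the crank arm's outer end, 85 mm from hub and level with it; the pin runs square to the arm. The arm is a flat steel bar 15 mm wide, its top 14 mm below the pin; the two cheeks beside the pin are 24 mm apart over their outsides, 18 mm long. Turning clockwise from above drives the jaw towards the case, 18 mm per radian.
- crank_grip (a joint): fold angle of the grip about its hinge pin, rad: 0 folded (flat along the top of the arm, pointing from the pin back over the hub), 1.57 standing straight up above the pin, its working position, at a stop. A stiff friction hinge (0.2 N m, about 3 N at the sleeve's far part) that stays where it is left. The grip's far end is 86 mm from the pin.
- grip_sleeve: black plastic sleeve of the folding grip, a round bar 20 mm in diameter, 68 mm long; origin at its centre, 47 mm from the hinge pin; x axis along the grip, towards the pin. It spins freely about its own axis, so a hand closed on it need not turn while cranking. Folded, its axis is 142 mm above the table; nothing stands beside it there, only arm, hub and gearbox lie below.
- jaw: moving steel jaw with a firm 8 mm rubber face, 100 mm wide, 50 mm high, sliding out of the gearbox side along its y axis; origin at the middle of its face's lower edge. Wound in by the crank; it starts 18 to 45 mm of travel short of clamping. Force at the grip, square to the arm, when clamping: about 6 N + 0.21 x clamping force (paused, 4 N + that). Released, it keeps up to 27 N.
- board_case: loose rigid clear plastic case with a green board inside, 90 (x) x 60 (y) x 55 (z) mm, origin under its centre, on the bed between jaw and an adjustable steel back stop, which is set anew each time over 18 mm and not measured: clamping must be felt. The rubber jaw gives about 15 N per mm. 10 N of clamping is snug (8 N at the grip), above 45 N (15.5 N at the grip) it cracks.
- screwdriver: loose screwdriver lying beside the clamp; leave alone
- wrench: loose wrench lying beside the clamp; leave alone
- spare_reel: loose white reel drum, 120 mm diameter, 50 mm high, standing beside the clamp; leave alone
- token_cup: loose grey cup, 85 mm high; leave alone
- screw_tray: loose grey divided tray 140 x 100 x 30 mm; leave alone
- grease_jar: loose white jar, 70 mm high; leave alone
- brush: loose brush; leave alone
Not all that is in view belongs to the job. What is shaped like the board_case but purple is not meant.

How it is judged:
By the outcome, as a careful person would: the job done as asked, in the order asked, and still so for the second after the job is handed in, with the robot touching nothing.
It also fails if it takes over 72 s, if anything falls off the work surface, if the arm or the gripper's body presses on something with over 40 N, if the wrist force passes 120 N, or if a joint passes its speed limit or range.

ROBOT

A 6-joint arm with a two-finger parallel gripper is mounted at the origin on the work surface. World frame = base frame: x ahead of the robot, y to its left, z up, the work surface at z = 0. Lengths are in m, angles in rad, forces in N, time in s.
With the tool pointing down it reaches from about 0.35 to 0.875 m from the base axis. Payload 4.2 kg.
Tool frame: the origin (TCP) lies at the centre of the arm's flange, where the gripper is bolted on; the fingertips stand 173 mm ahead of it and the grasp point (between the pads) lies grip_point_offset ahead of it (grip_point_offset is the distance from the TCP to the grasp point, in m); z points along the fingers, y is the direction in which the jaws open and shut (so a half turn about z gives the same grasp; the last joint's range is limited). The gripper opens to 85 mm and grips with 20 to 120 N. Pads are 22 mm wide; open, the fingers measure 114 mm over their backs; the gripper's body (76 mm by 85 mm) begins 54 mm behind the grasp point. The pads swing forward as they close: fully open they stand 13 mm farther back than shut.
Start: joints at [1.457, 0.385, 0.008, 0, -1.194, -0.259], TCP at [0.228, 0.582, 0.405] pointing down, gripper open.
Joint ranges: [-3.14, 3.14], [-1.21, 2.06], [-1.07, 1.41], [-3.16, 2.05], [-2.99, -0.16], [-3.1, 3.1]. Speed limits (rad/s): [2.79, 2.79, 3.14, 3.14, 3.14, 3.14].

INTERFACE

Orientations are given as a rotation vector (axis times angle).
In Python, from bench import get_obs, read_camera, job_done, search_frame, tip_of, grip_point_offset gives the robot as it stands. The module is installed in compiled form; this text tells all that it offers.
- The arm moves only by the tool arm_command, never from a script. Its argument "increments" is a list of rows, each an object of numbers: "dx", "dy", "dz": the shift along the tool's x, y, z in units of 50 mm (1.0 is 50 mm); "wx", "wy", "wz": the turn, a rotation vector about the tool's x, y, z in units of 5 degrees (1.0 is 5 degrees). A call has 1 to 10 rows; each row is the pose to reach, as a shift and turn from the pose commanded when the call began, along the tool's axes at that moment; what a row does not reach only later rows make up. A row lasts 1/8 s, in which the tool goes at most 62.5 mm and 10.7 degrees, less where a joint would pass 70% of its speed; a pose out of reach is approached as far as the arm can. A call with a gripper value outside its range is refused whole. "gripper" is the closure, from -1 (fully open) to 1 (shut), so that 0 is half open, set as the call begins (left out, the last holds). The fingers move at their own pace and stop on an object; the grip force is fixed at half the most. Time passes only in rows, so rows that repeat a pose let the fingers close. It gives the time, the measured TCP pose, the force and the opening at its end, in the units of the state.
- get_obs(): the state, without advancing time (a new reading comes with each control period).
- read_camera(name): name is "scene" or "top" or "wrist"; returns a dict with "color" (400x640x3 uint8, blue, green, red), "z_map" (400x640 float32, m along the optical axis (not along the pixel's ray), 0 where there is no reading), "fx", "fy", "cx", "cy" (pixels), "world_from_camera" (4x4, takes a point from camera to world coordinates). Camera axes: x right, y up, looking along -z (the intrinsics and any distortion apply to the point x, -y, -z); pixel columns grow to the right and rows downward; lengths in m; the calibration is good to about 2 mm. The wrist camera is an equidistant fisheye: a pixel r from the principal point sees the ray r / f radians off the axis. A picture is of the moment at which its call begins.
- job_done(): hands the job in, once; it reports no verdict.
Trained networks look in the newest picture that a camera, given by its name, has taken for a name from the list of things; names that differ only in an ending like _2 or _b are one class to them, and where a whole thing is asked for, a point or a joint stands for the part that bears it (a point fixed in the world has none). Each returns a list of dicts, best first, with "conf" (0 to 1); they miss things now and then, are a little off and sometimes report something else, mostly with a low value. They report only what shows in the picture. A call takes as long as a camera call. They do not tell look-alikes from the thing itself.
- search_frame(camera, thing): "bbox" ([left, top, right, bottom] in pixels, round what is visible of it).
- tip_of(camera, thing): "point" ([column, row] in pixels: a listed point, or the origin of a listed thing).
The state is a dict: "time_s": time; "joints": joint angles; "qd": joint speeds; "tau": joint torques, N m; "tool_pos": TCP position; "tool_rot": TCP orientation; "ft_force": force on the tool from outside, world axes, zero at the start; "moment": the same for the moment, N m; "opening": finger opening in m.
Only numpy, scipy, OpenCV 4.12 (cv2) and the standard library are available. Lean on these libraries where they do the work, as an engineer would, in place of code of your own. Each camera call takes 0.05 s, during which the arm holds its last target. There are 200 camera calls.

## Working session

There is one attempt and no reset: what is moved stays moved. The work goes in short steps, Python scripts to look and compute and a tool call to move; the robot and the scene stay as the last step left them, time stands still between calls to the robot, and variables do not carry over. Pictures are saved under pics/ and viewed, about 8 in all and at most 12, crops included, and the job is handed in when it is done.

Besides the shell and the picture viewer there is one more tool, called after ">>>" by a JSON object that holds its "op" and its "data". arm_command: Moves the arm, as the interface text tells. Its arguments: {"type":"object","properties":{"increments":{"type":"array"},"gripper":{"type":"number"}},"required":["increments"]}

```bash
mkdir -p pics; cat > h.py <<'E'
import numpy as np, cv2
from scipy.spatial.transform import Rotation as R
from bench import *
def ray(c,u,v):
    x=(u-c['cx'])/c['fx'];y=(v-c['cy'])/c['fy']
    return np.array([x,-y,-1.0])
def at_z(c,u,v,z):
    M=c['world_from_camera'];d=M[:3,:3]@ray(c,u,v);o=M[:3,3]
    return o+d*(z-o[2])/d[2]
def depth(c,u,v):
    z=c['z_map'][int(v),int(u)];M=c['world_from_camera']
    return M[:3,:3]@(ray(c,u,v)*z)+M[:3,3]
E
python3 - <<'E'
from h import *
o=get_obs();print({k:np.round(v,3) for k,v in o.items()},grip_point_offset)
for n in ("scene","top"):
    c=read_camera(n);cv2.imwrite(f'pics/{n}0.png',c['color'])
    print(n,c['fx'],np.round(c['world_from_camera'],3).tolist())
    for t,z in (("hub",.142),("grip_hinge",.142),("grip_sleeve",.142),("jaw",.03),("board_case",.03),("fixture",0)):
        for d in tip_of(n,t)[:2]:
            p=d['point'];print(t,round(d['conf'],2),np.round(p,1),np.round(at_z(c,*p,z),3), np.round(depth(c,*p),3))
E
```

```text
{'time_s': np.float64(0.0), 'joints': array([ 1.457e+00,  3.860e-01,  7.000e-03, -1.000e-03, -1.194e+00,
       -2.590e-01]), 'qd': array([-0.001, -0.001,  0.001,  0.001,  0.   , -0.002]), 'tau': array([-1.0000e-03, -3.9229e+01,  1.8840e+01,  4.1870e+00, -5.0000e-03,
       -0.0000e+00]), 'tool_pos': array([0.228, 0.582, 0.404]), 'tool_rot': array([ 3.085e+00, -5.820e-01, -1.000e-03]), 'ft_force': array([0.273, 0.134, 0.19 ]), 'moment': array([-0.026,  0.009, -0.006]), 'opening': np.float64(0.085)} 0.1547
scene 464.1584360536555 [[0.087, -0.837, 0.54, 1.463], [0.996, 0.077, -0.041, -0.044], [-0.007, 0.541, 0.841, 1.49], [0.0, 0.0, 0.0, 1.0]]
hub 0.58 [283.8 191.1] [ 0.567 -0.1    0.142] [ 0.565 -0.1    0.138]
grip_hinge 0.7 [306.2 186.9] [ 0.557 -0.021  0.142] [ 0.555 -0.021  0.14 ]
grip_hinge 0.58 [279.  240.5] [ 0.758 -0.124  0.142] [ 0.687 -0.132  0.005]
grip_sleeve 0.57 [293.8 187. ] [ 0.553 -0.064  0.142] [ 0.558 -0.064  0.15 ]
jaw 0.76 [308.6 212.6] [ 0.595 -0.018  0.03 ] [ 0.613 -0.019  0.061]
jaw 0.33 [305.2 184.7] [ 0.471 -0.022  0.03 ] [ 0.555 -0.024  0.153]
board_case 0.96
[... 292 characters left out ...]
0.187, 0.982, 1.399], [0.0, 0.0, 0.0, 1.0]]
hub 0.72 [355.8 197.5] [ 0.555 -0.108  0.142] [ 0.558 -0.109  0.126]
grip_hinge 0.54 [329.2 199. ] [ 0.551 -0.027  0.142] [ 0.551 -0.027  0.143]
grip_hinge 0.21 [448.6 199.7] [ 0.548 -0.388  0.142] [ 0.574 -0.435 -0.002]
grip_sleeve 0.64 [344.3 194.9] [ 0.563 -0.073  0.142] [ 0.563 -0.073  0.142]
grip_sleeve 0.47 [353.6 194.8] [ 0.563 -0.101  0.142] [ 0.563 -0.101  0.146]
jaw 0.64 [322.2 197.1] [ 0.578 -0.009  0.03 ] [ 0.581 -0.009  0.016]
board_case 0.87 [313.1 272.4] [0.334 0.022 0.03 ] [0.334 0.022 0.049]
board_case 0.87 [229.7 224.2] [0.489 0.292 0.03 ] [0.487 0.287 0.053]
fixture 0.72 [353.5 201. ] [ 0.57  -0.114  0.   ] [ 0.55  -0.103  0.114]
```

```bash
python3 - <<'E'
import cv2,numpy as np
a=cv2.imread('pics/scene0.png')[110:290,180:420];b=cv2.imread('pics/top0.png')[110:290,210:450]
cv2.imwrite('pics/v1.png',np.vstack([cv2.resize(x,(400*2,300*2))[:, :] for x in (a,)]));cv2.imwrite('pics/v2.png',cv2.resize(b,(800,600)))
E
```

```text
(no output)
```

View pics/v1.png

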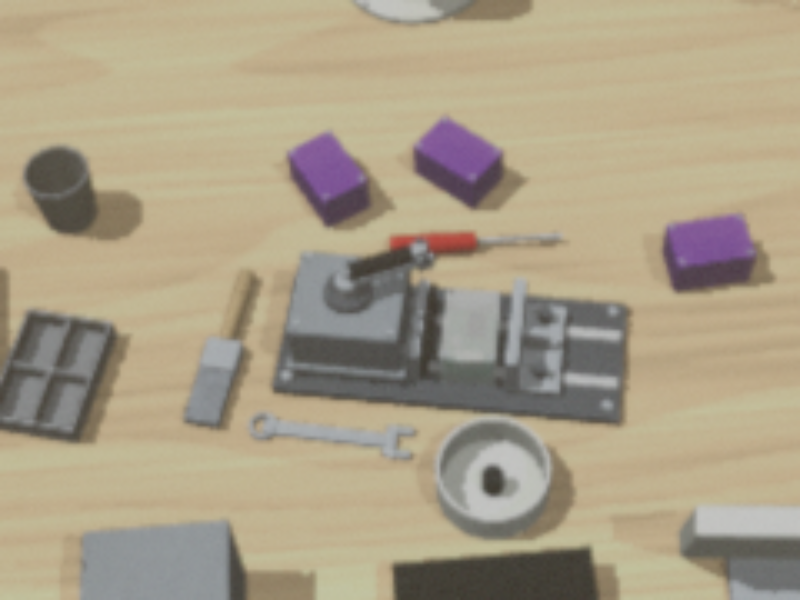

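View pics/v2.png

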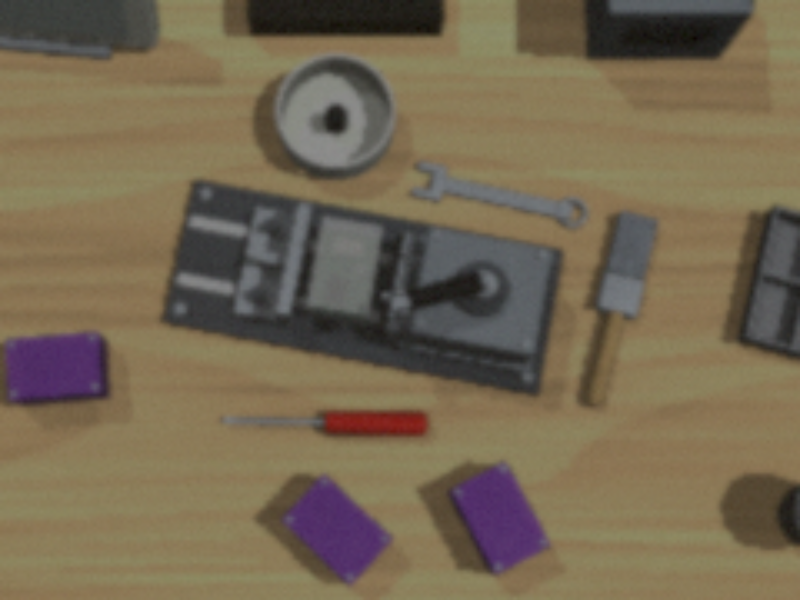

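The clamp sits beside the purple decoys, with its bed running roughly along +y. The black grip is folded over the hub at top-camera pixel ≈(354,197), and the hinge is at ≈(330,200). The clear case lies between jaw and back stop. I'll hover over the crank for a closer look.

```bash
cat >> h.py <<'E'
def goal(p,yaw,tilt=0):
    "tool down at grasp point p, tool x axis at world yaw; prints increments from the present pose"
    o=get_obs();R0=R.from_rotvec(o['tool_rot'])
    a=yaw;M=np.array([[np.cos(a),np.sin(a),0],[np.sin(a),-np.cos(a),0],[0,0,-1]]).T
    M=np.column_stack([[np.cos(a),np.sin(a),0],[np.sin(a),-np.cos(a),0],[0,0,-1]])
    R1=R.from_matrix(M)*R.from_euler('y',tilt)
    t=np.array(p)-R1.apply([0,0,grip_point_offset])
    d=R0.inv().apply(t-o['tool_pos'])/.05; w=(R0.inv()*R1).as_rotvec()/np.radians(5)
    print('tcp',np.round(t,3),'d',np.round(d,3),'w',np.round(w,2))
E
python3 -c "
from h import *
goal([.558,-.06,.27],-1.48)"
```

```text
tcp [ 0.558 -0.06   0.425] d [10.831  9.552 -0.4  ] w [-0.    0.   12.69]
```

>>> {"op": "arm_command", "data": {"increments": [{"dx": 3, "dy": 2.6, "dz": -0.4, "wz": 4}, {"dx": 10.83, "dy": 9.55, "dz": -0.4, "wz": 12.7}, {"dx": 10.83, "dy": 9.55, "dz": -0.4, "wz": 12.7}, {"dx": 10.83, "dy": 9.55, "dz": -0.4, "wz": 12.7}, {"dx": 10.83, "dy": 9.55, "dz": -0.4, "wz": 12.7}, {"dx": 10.83, "dy": 9.55, "dz": -0.4, "wz": 12.7}, {"dx": 10.83, "dy": 9.55, "dz": -0.4, "wz": 12.7}, {"dx": 10.83, "dy": 9.55, "dz": -0.4, "wz": 12.7}, {"dx": 10.83, "dy": 9.55, "dz": -0.4, "wz": 12.7}, {"dx": 10.83, "dy": 9.55, "dz": -0.4, "wz": 12.7}]}}

```text
schema error: expected keys dx, dy, dz, wx, wy, wz
```

>>> {"op": "arm_command", "data": {"increments": [{"dx": 3, "dy": 2.6, "dz": -0.4, "wx": 0, "wy": 0, "wz": 4}, {"dx": 10.83, "dy": 9.55, "dz": -0.4, "wx": 0, "wy": 0, "wz": 12.7}, {"dx": 10.83, "dy": 9.55, "dz": -0.4, "wx": 0, "wy": 0, "wz": 12.7}, {"dx": 10.83, "dy": 9.55, "dz": -0.4, "wx": 0, "wy": 0, "wz": 12.7}, {"dx": 10.83, "dy": 9.55, "dz": -0.4, "wx": 0, "wy": 0, "wz": 12.7}, {"dx": 10.83, "dy": 9.55, "dz": -0.4, "wx": 0, "wy": 0, "wz": 12.7}, {"dx": 10.83, "dy": 9.55, "dz": -0.4, "wx": 0, "wy": 0, "wz": 12.7}, {"dx": 10.83, "dy": 9.55, "dz": -0.4, "wx": 0, "wy": 0, "wz": 12.7}, {"dx": 10.83, "dy": 9.55, "dz": -0.4, "wx": 0, "wy": 0, "wz": 12.7}, {"dx": 10.83, "dy": 9.55, "dz": -0.4, "wx": 0, "wy": 0, "wz": 12.7}]}}

```text
time_s: 1.95
tool_pos: [0.5141, 0.0248, 0.4232]
tool_rot: [-2.318, 2.119, -0.001]
ft_force: [0.6, 1.0, 0.7]
opening: 0.0853
```

```bash
python3 -c "
from h import *
goal([.558,-.06,.27],-1.48)"
```

```text
tcp [ 0.558 -0.06   0.425] d [ 1.768 -0.723 -0.029] w [-0.01  0.   -0.01]
```

>>> {"op": "arm_command", "data": {"increments": [{"dx": 1.7, "dy": -0.7, "dz": 0, "wx": 0, "wy": 0, "wz": 0}, {"dx": 1.7, "dy": -0.7, "dz": 0, "wx": 0, "wy": 0, "wz": 0}, {"dx": 1.7, "dy": -0.7, "dz": 0, "wx": 0, "wy": 0, "wz": 0}, {"dx": 1.7, "dy": -0.7, "dz": 0, "wx": 0, "wy": 0, "wz": 0}]}}

```text
time_s: 2.45
tool_pos: [0.5557, -0.0545, 0.4226]
tool_rot: [2.319, -2.12, -0.0]
ft_force: [0.6, -0.1, -0.2]
opening: 0.0855
```

```bash
cat >> h.py <<'E'
def wray(c,u,v):
    x=(u-c['cx'])/c['fx'];y=(v-c['cy'])/c['fy'];t=np.hypot(x,y);s=np.sin(t)/max(t,1e-9)
    return c['world_from_camera'][:3,:3]@np.array([x*s,-y*s,-np.cos(t)])
def w_at(c,p,z):
    o=c['world_from_camera'][:3,3];d=wray(c,*p);return o+d*(z-o[2])/d[2]
E
python3 - <<'E'
from h import *
o=get_obs();print(o['tool_pos'],o['tool_rot'],o['ft_force'])
c=read_camera('wrist');cv2.imwrite('pics/w1.png',c['color']);print(c['fx'],c['cx'],c['cy'],np.round(c['world_from_camera'],3).tolist())
for t,z in (("hub",.142),("grip_hinge",.142),("grip_sleeve",.142),("jaw",0.01),("board_case",.0)):
    for d in tip_of('wrist',t)[:2]:
        p=d['point'];print(t,round(d['conf'],2),np.round(p,1),np.round(w_at(c,p,z),4),c['z_map'][int(p[1]),int(p[0])])
    for d in search_frame('wrist',t)[:1]: print(' box',np.round(d['bbox']))
E
```

```text
[ 0.55569654 -0.05447516  0.42262501] [ 2.31877195e+00 -2.11961302e+00 -4.79087542e-04] [ 0.55176761 -0.10330891 -0.17713823]
309.70691628693146 321.4901435164334 204.66860911765423 [[-0.996, 0.086, 0.03, 0.563], [-0.091, -0.942, -0.324, -0.139], [0.001, -0.325, 0.946, 0.392], [0.0, 0.0, 0.0, 1.0]]
hub 0.67 [312.9 142.3] [ 0.5668 -0.1059  0.142 ] 0.23808737
 box [300. 124. 345. 246.]
grip_hinge 0.66 [326.8 233.7] [ 0.5479 -0.0269  0.142 ] 0.26653725
 box [301. 123. 342. 249.]
grip_sleeve 0.88 [318.8 181.6] [ 0.5591 -0.0735  0.142 ] 0.24835709
 box [303. 142. 339. 227.]
jaw 0.75 [297.5 199. ] [ 0.5825 -0.0132  0.01  ] 0.34147257
 box [254. 183. 343. 211.]
board_case 0.94 [287.7 220.2] [0.5944 0.0218 0.    ] 0.34710714
board_case 0.87 [469.  130.7] [ 0.3608 -0.1288  0.    ] 0.32467097
 box [437. 100. 521. 175.]
```

View pics/w1.png

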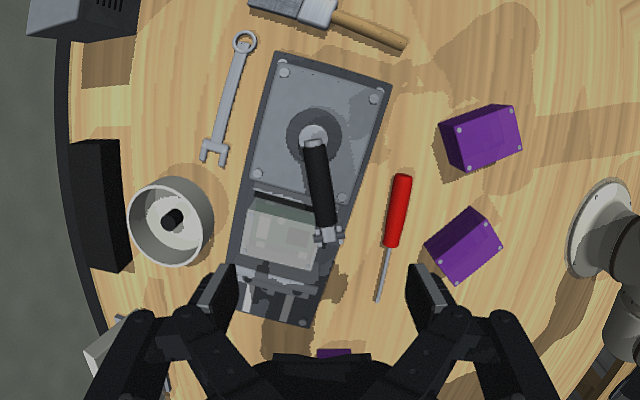

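The grip runs from the hub (313,133) to the hinge (327,235). All three wrist measurements agree with the given 85 mm and 47 mm. Arm yaw is about 1.806 rad. I'll descend onto the sleeve 55 mm from the pin.

```bash
python3 -c "
from h import *
goal([.5606,-.08,.145],-1.336)"
```

```text
tcp [ 0.561 -0.08   0.3  ] d [ 0.515 -0.047  2.461] w [-0.   -0.   -1.66]
```

>>> {"op": "arm_command", "data": {"increments": [{"dx": 0.51, "dy": -0.05, "dz": 0.5, "wx": 0, "wy": 0, "wz": -1.66}, {"dx": 0.51, "dy": -0.05, "dz": 1.2, "wx": 0, "wy": 0, "wz": -1.66}, {"dx": 0.51, "dy": -0.05, "dz": 1.8, "wx": 0, "wy": 0, "wz": -1.66}, {"dx": 0.51, "dy": -0.05, "dz": 2.2, "wx": 0, "wy": 0, "wz": -1.66}, {"dx": 0.51, "dy": -0.05, "dz": 2.44, "wx": 0, "wy": 0, "wz": -1.66}, {"dx": 0.51, "dy": -0.05, "dz": 2.44, "wx": 0, "wy": 0, "wz": -1.66}, {"dx": 0.51, "dy": -0.05, "dz": 2.44, "wx": 0, "wy": 0, "wz": -1.66}]}}

```text
time_s: 3.88
tool_pos: [0.5612, -0.0799, 0.3016]
tool_rot: [-2.466, 1.945, -0.002]
ft_force: [0.3, -0.8, 0.0]
opening: 0.0851
```

```bash
python3 - <<'E'
from h import *
goal([.5606,-.08,.145],-1.336)
c=read_camera('wrist');cv2.imwrite('pics/w2.png',c['color'][60:,100:540])
for t in ("hub","grip_hinge","grip_sleeve"):
    for d in tip_of('wrist',t)[:1]:
        p=d['point'];print(t,round(d['conf'],2),np.round(p,1),np.round(w_at(c,p,.142),4))
E
```

```text
tcp [ 0.561 -0.08   0.3  ] d [-0.     0.011  0.039] w [-0.02 -0.01  0.  ]
hub 0.88 [324.7 231.1] [ 0.566  -0.1075  0.142 ]
grip_hinge 0.7 [322.7 361.2] [ 0.5467 -0.0241  0.142 ]
grip_sleeve 0.78 [320.4 298. ] [ 0.5592 -0.0707  0.142 ]
```

View pics/w2.png

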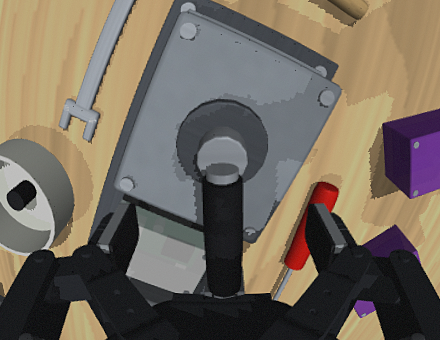

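The grip is centred between the fingers. The new measurement is hub (.566,-.1075) and hinge (.547,-.0245), 85.6 mm apart. Closing.

>>> {"op": "arm_command", "data": {"increments": [{"dx": 0, "dy": 0, "dz": 0.02, "wx": 0, "wy": 0, "wz": 0}, {"dx": 0, "dy": 0, "dz": 0.02, "wx": 0, "wy": 0, "wz": 0}, {"dx": 0, "dy": 0, "dz": 0.02, "wx": 0, "wy": 0, "wz": 0}, {"dx": 0, "dy": 0, "dz": 0.02, "wx": 0, "wy": 0, "wz": 0}, {"dx": 0, "dy": 0, "dz": 0.02, "wx": 0, "wy": 0, "wz": 0}, {"dx": 0, "dy": 0, "dz": 0.02, "wx": 0, "wy": 0, "wz": 0}], "gripper": 1}}

```text
time_s: 4.82
tool_pos: [0.5608, -0.0799, 0.2998]
tool_rot: [2.466, -1.946, 0.0]
ft_force: [0.0, 0.3, 0.7]
opening: 0.0179
```

>>> {"op": "arm_command", "data": {"increments": [{"dx": -0.004, "dy": 0, "dz": -0.1, "wx": 0, "wy": 0, "wz": 0}, {"dx": -0.017, "dy": 0, "dz": -0.2, "wx": 0, "wy": 0, "wz": 0}, {"dx": -0.039, "dy": 0, "dz": -0.295, "wx": 0, "wy": 0, "wz": 0}, {"dx": -0.07, "dy": 0, "dz": -0.39, "wx": 0, "wy": 0, "wz": 0}, {"dx": -0.107, "dy": 0, "dz": -0.482, "wx": 0, "wy": 0, "wz": 0}, {"dx": -0.153, "dy": 0, "dz": -0.57, "wx": 0, "wy": 0, "wz": 0}, {"dx": -0.153, "dy": 0, "dz": -0.57, "wx": 0, "wy": 0, "wz": 0}]}}

```text
time_s: 5.7
tool_pos: [0.5585, -0.0713, 0.3271]
tool_rot: [-2.466, 1.946, 0.005]
ft_force: [2.3, 6.1, -12.4]
opening: 0.0181
```

>>> {"op": "arm_command", "data": {"increments": [{"dx": -0.065, "dy": 0, "dz": -0.1, "wx": 0, "wy": 0, "wz": 0}, {"dx": -0.14, "dy": 0, "dz": -0.193, "wx": 0, "wy": 0, "wz": 0}, {"dx": -0.225, "dy": 0, "dz": -0.277, "wx": 0, "wy": 0, "wz": 0}, {"dx": -0.317, "dy": 0, "dz": -0.352, "wx": 0, "wy": 0, "wz": 0}, {"dx": -0.417, "dy": 0, "dz": -0.417, "wx": 0, "wy": 0, "wz": 0}, {"dx": -0.524, "dy": 0, "dz": -0.471, "wx": 0, "wy": 0, "wz": 0}, {"dx": -0.635, "dy": 0, "dz": -0.514, "wx": 0, "wy": 0, "wz": 0}, {"dx": -0.75, "dy": 0, "dz": -0.545, "wx": 0, "wy": 0, "wz": 0}, {"dx": -0.75, "dy": 0, "dz": -0.545, "wx": 0, "wy": 0, "wz": 0}]}}

```text
time_s: 6.82
tool_pos: [0.5499, -0.0363, 0.3554]
tool_rot: [2.465, -1.946, -0.0]
ft_force: [3.3, -2.1, -12.5]
opening: 0.017
```

>>> {"op": "arm_command", "data": {"increments": [{"dx": -0.118, "dy": 0, "dz": -0.02, "wx": 0, "wy": 0, "wz": 0}, {"dx": -0.2, "dy": 0, "dz": -0.025, "wx": 0, "wy": 0, "wz": 0}, {"dx": -0.24, "dy": 0, "dz": -0.025, "wx": 0, "wy": 0, "wz": 0}, {"dx": -0.27, "dy": 0, "dz": -0.025, "wx": 0, "wy": 0, "wz": 0}, {"dx": -0.27, "dy": 0, "dz": -0.025, "wx": 0, "wy": 0, "wz": 0}]}}

```text
time_s: 7.45
tool_pos: [0.5471, -0.0245, 0.3571]
tool_rot: [2.463, -1.945, 0.003]
ft_force: [4.6, -8.7, -12.2]
opening: 0.0147
```

```bash
python3 - <<'E'
from h import *
c=read_camera('wrist')
im=c['color'][150:,180:460];cv2.imwrite('pics/w3.png',cv2.resize(im,None,fx=2,fy=2))
for n in ('scene','top'):
    s=read_camera(n)
    for t in ("grip_hinge","grip_sleeve"):
        for d in tip_of(n,t)[:1]: print(n,t,round(d['conf'],2),np.round(d['point'],1),np.round(depth(s,*d['point']),3))
    if n=='scene': cv2.imwrite('pics/s3.png',cv2.resize(s['color'][130:250,240:370],None,fx=6,fy=5))
E
```

```text
scene grip_hinge 0.73 [307.6 186.9] [ 0.56  -0.016  0.146]
scene grip_sleeve 0.53 [302.  175.1] [ 0.557 -0.033  0.215]
```

View pics/w3.png

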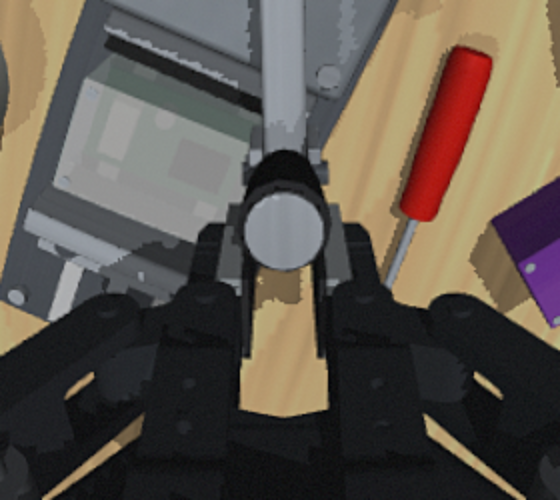

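View pics/s3.png

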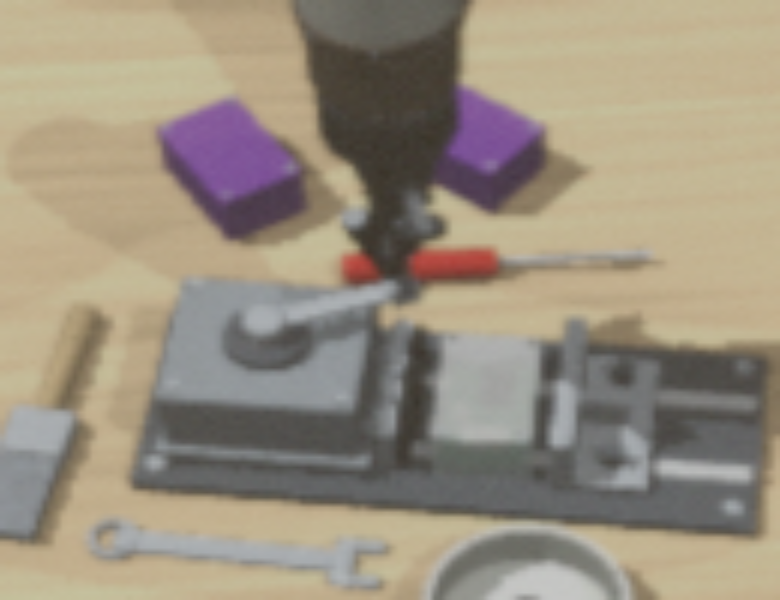

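```bash
python3 - <<'E'
from h import *
c=read_camera('wrist')
print('top disc',w_at(c,(322.5,266),.228),'pin cheeks',w_at(c,(322,232),.142), 'z_map->',c['z_map'][266,322])
zc=c['z_map'][266,322];d=wray(c,322.5,266);M=c['world_from_camera'];ax=-M[:3,2]
print('disc by depth',M[:3,3]+d*zc/(d@ax))
for t in ("hub","grip_hinge","grip_sleeve"):
    for q in tip_of('wrist',t)[:1]: print(t,q['conf'],q['point'],w_at(c,q['point'],.142))
o=get_obs();print(o['tool_pos'],o['opening'],o['ft_force'])
E
```

```text
top disc [ 0.55258513 -0.05176595  0.228     ] pin cheeks [ 0.54681838 -0.02804518  0.142     ] z_map-> 0.11655935
disc by depth [ 0.55196248 -0.04926661  0.22356587]
hub 0.85 [320.3, 101.2] [ 0.56709916 -0.10815796  0.142     ]
grip_hinge 0.67 [322.2, 236.1] [ 0.54600444 -0.02522151  0.142     ]
grip_sleeve 0.85 [320.6, 247.0] [ 0.54516759 -0.01721312  0.142     ]
[ 0.5471167  -0.02453964  0.35712416] 0.01479616035401973 [  5.25199749  -7.26355954 -11.92902993]
```

The grip slid towards the hub side of the pads and stands at about 74°: its top is 24 mm behind the pin. I'll regrasp it with the tool aligned to the grip and swing the rest rigidly about the pin.

```bash
python3 - <<'E'
from h import *
pin=np.array([.5465,-.0255,.142]);u=np.array([.237,-.972,0]);z=np.array([0,0,1])
for f in (73,76,79,82,85,88,90,91.5):
    a=np.radians(f);print(f,end=' ');goal(pin+.06*(np.cos(a)*u+np.sin(a)*z),-1.332,a-np.pi/2)
E
```

```text
73 tcp [ 0.561 -0.086  0.347] d [1.271 0.01  0.2  ] w [ 0.   -3.44 -0.06]
76 tcp [ 0.559 -0.076  0.35 ] d [1.054 0.011 0.139] w [ 0.   -2.84 -0.06]
79 tcp [ 0.556 -0.065  0.353] d [0.835 0.012 0.09 ] w [ 0.   -2.24 -0.06]
82 tcp [ 0.554 -0.055  0.355] d [0.613 0.013 0.052] w [ 0.01 -1.64 -0.06]
85 tcp [ 0.551 -0.044  0.356] d [0.39  0.014 0.026] w [ 0.01 -1.04 -0.06]
88 tcp [ 0.548 -0.033  0.357] d [0.166 0.016 0.012] w [ 0.01 -0.44 -0.06]
90 tcp [ 0.546 -0.026  0.357] d [0.016 0.016 0.009] w [ 0.01 -0.04 -0.06]
91.5 tcp [ 0.545 -0.02   0.357] d [-0.097  0.017  0.01 ] w [ 0.01  0.26 -0.06]
```

>>> {"op": "arm_command", "data": {"increments": [{"dx": 0, "dy": 0, "dz": 0, "wx": 0, "wy": 0, "wz": 0}, {"dx": 0, "dy": 0, "dz": 0, "wx": 0, "wy": 0, "wz": 0}, {"dx": 0, "dy": 0, "dz": 0, "wx": 0, "wy": 0, "wz": 0}], "gripper": 0}}

```text
time_s: 8.38
tool_pos: [0.5472, -0.0226, 0.3583]
tool_rot: [-2.465, 1.944, -0.003]
ft_force: [-0.5, -0.2, 0.4]
opening: 0.0425
```

>>> {"op": "arm_command", "data": {"increments": [{"dx": 0.4, "dy": 0.01, "dz": 0.05, "wx": 0, "wy": -1.04, "wz": 0}, {"dx": 0.83, "dy": 0.01, "dz": 0.1, "wx": 0, "wy": -2.14, "wz": 0}, {"dx": 1.24, "dy": 0.01, "dz": 0.2, "wx": 0, "wy": -3.24, "wz": 0}, {"dx": 1.24, "dy": 0.01, "dz": 0.2, "wx": 0, "wy": -3.24, "wz": 0}, {"dx": 1.24, "dy": 0.01, "dz": 0.2, "wx": 0, "wy": -3.24, "wz": 0}]}}

```text
time_s: 9.0
tool_pos: [0.5609, -0.083, 0.347]
tool_rot: [-2.315, 1.827, 0.328]
ft_force: [-0.1, -1.0, -0.1]
opening: 0.0428
```

>>> {"op": "arm_command", "data": {"increments": [{"dx": 0, "dy": 0, "dz": 0, "wx": 0, "wy": 0, "wz": 0}, {"dx": 0, "dy": 0, "dz": 0, "wx": 0, "wy": 0, "wz": 0}, {"dx": 0, "dy": 0, "dz": 0, "wx": 0, "wy": 0, "wz": 0}, {"dx": 0, "dy": 0, "dz": 0, "wx": 0, "wy": 0, "wz": 0}], "gripper": 1}}

```text
time_s: 9.5
tool_pos: [0.5608, -0.0828, 0.347]
tool_rot: [-2.315, 1.826, 0.331]
ft_force: [-2.1, 2.2, 2.4]
opening: 0.0186
```

```bash
cat > a.py <<'E'
from h import *
pin=np.array([.5465,-.0255,.142]);u=np.array([.237,-.972,0]);z=np.array([0,0,1])
for f in (74,77,80,83,86,88,90,92,93):
    a=np.radians(f);print(f,end=' ');goal(pin+.06*(np.cos(a)*u+np.sin(a)*z),-1.332,a-np.pi/2)
o=get_obs();print(o['tool_pos'],o['opening'],o['ft_force'])
E
python3 a.py
```

```text
74 tcp [ 0.561 -0.083  0.348] d [-0.005  0.007 -0.027] w [-0.01  0.05 -0.04]
77 tcp [ 0.558 -0.072  0.351] d [-0.229  0.008 -0.02 ] w [-0.01  0.65 -0.04]
80 tcp [ 0.555 -0.062  0.353] d [-0.454  0.009 -0.002] w [-0.01  1.25 -0.04]
83 tcp [ 0.553 -0.051  0.355] d [-0.676  0.009  0.029] w [-0.01  1.85 -0.04]
86 tcp [ 0.55  -0.04   0.356] d [-0.897  0.01   0.071] w [-0.    2.45 -0.04]
88 tcp [ 0.548 -0.033  0.357] d [-1.043  0.011  0.105] w [-0.    2.85 -0.04]
90 tcp [ 0.546 -0.026  0.357] d [-1.188  0.011  0.144] w [-0.    3.25 -0.04]
92 tcp [ 0.545 -0.018  0.357] d [-1.331  0.012  0.189] w [-0.    3.65 -0.04]
93 tcp [ 0.544 -0.015  0.356] d [-1.402  0.012  0.213] w [-0.    3.85 -0.04]
[ 0.56081552 -0.08277894  0.34702266] 0.018610259241804976 [-2.14261211  2.22699427  2.39539435]
```

>>> {"op": "arm_command", "data": {"increments": [{"dx": -0.229, "dy": 0, "dz": -0.01, "wx": 0, "wy": 0.65, "wz": 0}, {"dx": -0.454, "dy": 0, "dz": 0, "wx": 0, "wy": 1.25, "wz": 0}, {"dx": -0.676, "dy": 0, "dz": 0.03, "wx": 0, "wy": 1.85, "wz": 0}, {"dx": -0.897, "dy": 0, "dz": 0.075, "wx": 0, "wy": 2.45, "wz": 0}, {"dx": -1.043, "dy": 0, "dz": 0.11, "wx": 0, "wy": 2.85, "wz": 0}, {"dx": -1.188, "dy": 0, "dz": 0.15, "wx": 0, "wy": 3.25, "wz": 0}, {"dx": -1.188, "dy": 0, "dz": 0.15, "wx": 0, "wy": 3.25, "wz": 0}]}}

```text
time_s: 10.38
tool_pos: [0.5469, -0.0251, 0.3558]
tool_rot: [2.467, -1.945, -0.0]
ft_force: [-1.8, 3.9, 1.5]
opening: 0.0188
```

```bash
cat > d.py <<'E'
from h import *
o=get_obs();print(o['tool_pos'],o['opening'],o['ft_force'],o['moment'])
c=read_camera('wrist');g=cv2.cvtColor(c['color'],cv2.COLOR_BGR2GRAY)
M=c['world_from_camera'];ax=-M[:3,2]
P=[]
for v in range(200,330,2):
  for u in range(280,365,2):
    d=wray(c,u,v);z=c['z_map'][v,u]
    if z<=0: continue
    p=M[:3,3]+d*z/(d@ax)
    if .221<p[2]<.232 and g[v,u]>110: P.append(p)
P=np.array(P);print(len(P),'disc',np.round(np.median(P,0),4))
for t in ("hub","grip_hinge"):
    for q in tip_of('wrist',t)[:1]: print(t,round(q['conf'],2),np.round(q['point']),np.round(w_at(c,q['point'],.142),4))
cv2.imwrite('pics/w4.png',cv2.resize(c['color'][150:,180:460],None,fx=2,fy=2))
E
python3 d.py
```

```text
[ 0.54691606 -0.0250853   0.35581389] 0.01875811781910335 [-1.75620659  3.87129856  1.53827523] [ 1.13663318  0.66637561 -0.00865442]
135 disc [ 0.5483 -0.0287  0.2277]
hub 0.85 [315. 102.] [ 0.5698 -0.1068  0.142 ]
grip_hinge 0.73 [323. 237.] [ 0.5452 -0.0254  0.142 ]
```

View pics/w4.png

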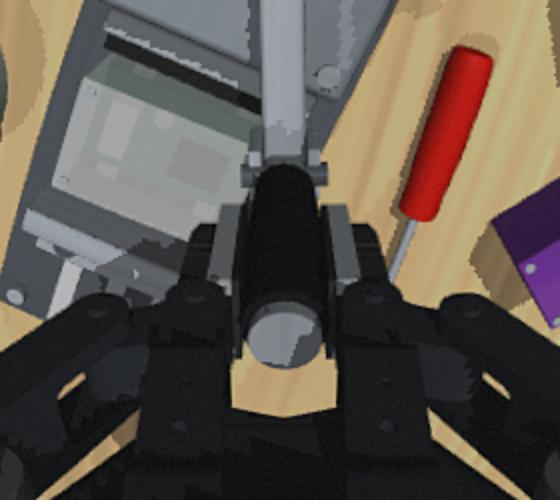

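>>> {"op": "arm_command", "data": {"increments": [{"dx": -0.05, "dy": 0, "dz": 0, "wx": 0, "wy": 0.2, "wz": 0}, {"dx": -0.1, "dy": 0, "dz": 0, "wx": 0, "wy": 0.4, "wz": 0}, {"dx": -0.15, "dy": 0, "dz": 0.0, "wx": 0, "wy": 0.6, "wz": 0}, {"dx": -0.15, "dy": 0, "dz": 0.0, "wx": 0, "wy": 0.6, "wz": 0}]}}

```text
time_s: 11.02
tool_pos: [0.5451, -0.0176, 0.3556]
tool_rot: [2.441, -1.927, 0.06]
ft_force: [-3.5, 7.5, 2.3]
opening: 0.0184
```

```bash
python3 d.py
```

```text
[ 0.54512787 -0.01759491  0.35560484] 0.018391286597447685 [-3.46581361  7.46100281  2.25866667] [ 2.80677253  1.29609631 -0.04357337]
167 disc [ 0.5478 -0.0279  0.2278]
hub 0.94 [320. 104.] [ 0.5675 -0.109   0.142 ]
grip_hinge 0.64 [323. 240.] [ 0.5456 -0.0258  0.142 ]
```

The moment rises while the top stays put, so the grip is upright at its stop. I'll undo the over-push and check the wrist range for cranking.

>>> {"op": "arm_command", "data": {"increments": [{"dx": 0.12, "dy": 0, "dz": 0, "wx": 0, "wy": -0.5, "wz": 0}, {"dx": 0.12, "dy": 0, "dz": 0, "wx": 0, "wy": -0.5, "wz": 0}, {"dx": 0.12, "dy": 0, "dz": 0, "wx": 0, "wy": -0.5, "wz": 0}]}}

```text
time_s: 11.55
tool_pos: [0.5468, -0.0246, 0.3558]
tool_rot: [2.46, -1.943, 0.011]
ft_force: [-2.2, 0.8, -2.2]
opening: 0.019
```

```bash
cat > f.py <<'E'
from h import *
import sys
o=get_obs();hub=np.array([.5672,-.1078])
p=o['tool_pos']+R.from_rotvec(o['tool_rot']).apply([0,0,.155])
d=p[:2]-hub;r=np.hypot(*d);th=np.arctan2(d[1],d[0]);e=d/r;t=np.array([e[1],-e[0]])
M=R.from_rotvec(o['tool_rot']).as_matrix()
f=o['ft_force'];print('t',o['time_s'],'r',round(r,4),'theta',round(np.degrees(th),1),'toolyaw-th',round(np.degrees(np.arctan2(M[1,0],M[0,0])-th)%360,1),'tilt',np.round(M[:2,2],3),'z',round(p[2],4),'Ftan(resist)',round(-f[:2]@t,2),'Frad',round(f[:2]@e,2),'Fz',round(f[2],2),'open',round(o['opening'],4),'j6',round(o['joints'][5],2))
E
python3 f.py
```

```text
t 11.55 r 0.0841 theta 103.9 toolyaw-th 179.5 tilt [ 0.001 -0.01 ] z 0.2008 Ftan(resist) 1.99 Frad 1.32 Fz -2.24 open 0.019 j6 -0.03
```

>>> {"op": "arm_command", "data": {"increments": [{"dx": 0.002, "dy": -0.089, "dz": 0, "wx": 0, "wy": 0, "wz": 0.6}, {"dx": 0.009, "dy": -0.178, "dz": 0, "wx": 0, "wy": 0, "wz": 1.2}, {"dx": 0.021, "dy": -0.266, "dz": 0, "wx": 0, "wy": 0, "wz": 1.8}, {"dx": 0.037, "dy": -0.353, "dz": 0, "wx": 0, "wy": 0, "wz": 2.4}, {"dx": 0.058, "dy": -0.44, "dz": 0, "wx": 0, "wy": 0, "wz": 3.0}, {"dx": 0.083, "dy": -0.525, "dz": 0, "wx": 0, "wy": 0, "wz": 3.6}, {"dx": 0.113, "dy": -0.609, "dz": 0, "wx": 0, "wy": 0, "wz": 4.2}, {"dx": 0.147, "dy": -0.692, "dz": 0, "wx": 0, "wy": 0, "wz": 4.8}, {"dx": 0.185, "dy": -0.772, "dz": 0, "wx": 0, "wy": 0, "wz": 5.4}]}}

```text
time_s: 12.68
tool_pos: [0.5856, -0.0239, 0.3558]
tool_rot: [1.937, -2.464, 0.009]
ft_force: [-5.9, 5.0, 1.1]
opening: 0.0189
```

```bash
python3 f.py
```

```text
t 12.675 r 0.0844 theta 77.7 toolyaw-th 178.6 tilt [-0.003 -0.009] z 0.2008 Ftan(resist) 6.78 Frad 3.63 Fz 1.08 open 0.0189 j6 -0.48
```

>>> {"op": "arm_command", "data": {"increments": [{"dx": 0.002, "dy": -0.089, "dz": 0, "wx": 0, "wy": 0, "wz": 0.6}, {"dx": 0.009, "dy": -0.178, "dz": 0, "wx": 0, "wy": 0, "wz": 1.2}, {"dx": 0.021, "dy": -0.266, "dz": 0, "wx": 0, "wy": 0, "wz": 1.8}, {"dx": 0.037, "dy": -0.353, "dz": 0, "wx": 0, "wy": 0, "wz": 2.4}, {"dx": 0.058, "dy": -0.44, "dz": 0, "wx": 0, "wy": 0, "wz": 3.0}, {"dx": 0.083, "dy": -0.525, "dz": 0, "wx": 0, "wy": 0, "wz": 3.6}, {"dx": 0.113, "dy": -0.609, "dz": 0, "wx": 0, "wy": 0, "wz": 4.2}, {"dx": 0.147, "dy": -0.692, "dz": 0, "wx": 0, "wy": 0, "wz": 4.8}, {"dx": 0.185, "dy": -0.772, "dz": 0, "wx": 0, "wy": 0, "wz": 5.4}, {"dx": 0.185, "dy": -0.772, "dz": 0, "wx": 0, "wy": 0, "wz": 5.4}]}}

```text
time_s: 13.92
tool_pos: [0.6215, -0.0419, 0.3558]
tool_rot: [1.311, -2.85, 0.012]
ft_force: [-3.2, 4.0, -1.4]
opening: 0.0187
```

```bash
python3 f.py; python3 - <<'E'
from h import *
for n in ('scene','top'):
    c=read_camera(n)
    for t in ('jaw','board_case'):
        for d in search_frame(n,t)[:4]: print(n,t,round(d['conf'],2),np.round(d['bbox']))
    a=c['color'][140:260,250:380] if n=='scene' else c['color'][140:230,250:380]
    cv2.imwrite(f'pics/{n}5.png',a)
a=cv2.imread('pics/scene5.png');b=cv2.imread('pics/top5.png')
cv2.imwrite('pics/v5.png',np.hstack([cv2.resize(a,(400,370)),cv2.resize(b,(400,370))]))
E
```

```text
t 13.925 r 0.0843 theta 50.0 toolyaw-th 179.4 tilt [-0.001 -0.009] z 0.2008 Ftan(resist) 5.02 Frad 1.06 Fz -1.43 open 0.0187 j6 -0.91
scene jaw 0.62 [302. 194. 315. 223.]
scene board_case 0.96 [379. 174. 407. 196.]
scene board_case 0.82 [313. 199. 335. 228.]
scene board_case 0.81 [264. 151. 290. 176.]
scene board_case 0.54 [313. 152. 330. 172.]
top jaw 0.62 [321. 184. 334. 212.]
top board_case 0.89 [344. 247. 372. 281.]
top board_case 0.78 [212. 212. 244. 231.]
top board_case 0.6 [301. 178. 325. 207.]
top board_case 0.59 [315. 262. 325. 280.]
```

View pics/v5.png

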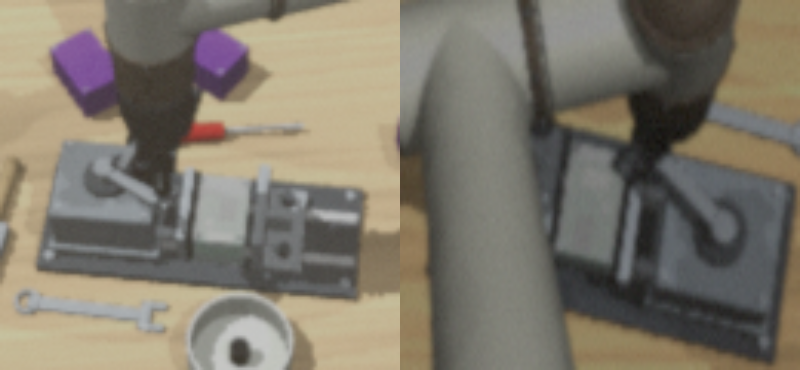

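The jaw is now near the case, and a gap of a few mm remains to the back stop at ≈(255,200) in the left half. I'll turn in smaller steps, feeling each time.

>>> {"op": "arm_command", "data": {"increments": [{"dx": 0.001, "dy": -0.059, "dz": 0, "wx": 0, "wy": 0, "wz": 0.4}, {"dx": 0.004, "dy": -0.119, "dz": 0, "wx": 0, "wy": 0, "wz": 0.8}, {"dx": 0.009, "dy": -0.178, "dz": 0, "wx": 0, "wy": 0, "wz": 1.2}, {"dx": 0.009, "dy": -0.178, "dz": 0, "wx": 0, "wy": 0, "wz": 1.2}]}}

```text
time_s: 14.72
tool_pos: [0.6279, -0.048, 0.3558]
tool_rot: [1.161, -2.915, 0.012]
ft_force: [-3.8, 4.9, -0.7]
opening: 0.0188
```

```bash
python3 f.py
```

```text
t 14.725 r 0.0842 theta 44.0 toolyaw-th 179.4 tilt [-0.001 -0.009] z 0.2008 Ftan(resist) 6.2 Frad 0.66 Fz -0.65 open 0.0188 j6 -1.0
```

>>> {"op": "arm_command", "data": {"increments": [{"dx": 0.001, "dy": -0.059, "dz": 0, "wx": 0, "wy": 0, "wz": 0.4}, {"dx": 0.004, "dy": -0.119, "dz": 0, "wx": 0, "wy": 0, "wz": 0.8}, {"dx": 0.006, "dy": -0.148, "dz": 0, "wx": 0, "wy": 0, "wz": 1.0}, {"dx": 0.006, "dy": -0.148, "dz": 0, "wx": 0, "wy": 0, "wz": 1.0}]}}

```text
time_s: 15.22
tool_pos: [0.6327, -0.0535, 0.3559]
tool_rot: [1.033, -2.963, 0.012]
ft_force: [-2.5, 4.4, -2.5]
opening: 0.0187
```

```bash
python3 f.py
```

```text
t 15.225 r 0.0841 theta 39.0 toolyaw-th 179.4 tilt [-0.001 -0.008] z 0.2009 Ftan(resist) 5.0 Frad 0.8 Fz -2.54 open 0.0187 j6 -1.08
```

>>> {"op": "arm_command", "data": {"increments": [{"dx": 0.001, "dy": -0.059, "dz": 0, "wx": 0, "wy": 0, "wz": 0.4}, {"dx": 0.004, "dy": -0.119, "dz": 0, "wx": 0, "wy": 0, "wz": 0.8}, {"dx": 0.009, "dy": -0.178, "dz": 0, "wx": 0, "wy": 0, "wz": 1.2}, {"dx": 0.009, "dy": -0.178, "dz": 0, "wx": 0, "wy": 0, "wz": 1.2}]}}

```text
time_s: 15.72
tool_pos: [0.6379, -0.0608, 0.3559]
tool_rot: [0.876, -3.013, 0.012]
ft_force: [-3.0, 3.5, -2.0]
opening: 0.0183
```

>>> {"op": "arm_command", "data": {"increments": [{"dx": 0.001, "dy": -0.059, "dz": 0, "wx": 0, "wy": 0, "wz": 0.4}, {"dx": 0.004, "dy": -0.119, "dz": 0, "wx": 0, "wy": 0, "wz": 0.8}, {"dx": 0.009, "dy": -0.178, "dz": 0, "wx": 0, "wy": 0, "wz": 1.2}, {"dx": 0.009, "dy": -0.178, "dz": 0, "wx": 0, "wy": 0, "wz": 1.2}]}}

```text
time_s: 16.23
tool_pos: [0.6423, -0.0685, 0.3559]
tool_rot: [0.717, -3.055, 0.012]
ft_force: [-2.9, 4.7, -1.2]
opening: 0.0187
```

>>> {"op": "arm_command", "data": {"increments": [{"dx": 0.001, "dy": -0.059, "dz": 0, "wx": 0, "wy": 0, "wz": 0.4}, {"dx": 0.004, "dy": -0.119, "dz": 0, "wx": 0, "wy": 0, "wz": 0.8}, {"dx": 0.009, "dy": -0.178, "dz": 0, "wx": 0, "wy": 0, "wz": 1.2}, {"dx": 0.009, "dy": -0.178, "dz": 0, "wx": 0, "wy": 0, "wz": 1.2}]}}

```text
time_s: 16.73
tool_pos: [0.6456, -0.0761, 0.3559]
tool_rot: [0.556, -3.089, 0.011]
ft_force: [-2.8, 6.5, -0.3]
opening: 0.0184
```

>>> {"op": "arm_command", "data": {"increments": [{"dx": 0.001, "dy": -0.045, "dz": 0, "wx": 0, "wy": 0, "wz": 0.3}, {"dx": 0.002, "dy": -0.089, "dz": 0, "wx": 0, "wy": 0, "wz": 0.6}, {"dx": 0.002, "dy": -0.089, "dz": 0, "wx": 0, "wy": 0, "wz": 0.6}]}}

```text
time_s: 17.1
tool_pos: [0.6469, -0.0796, 0.3558]
tool_rot: [0.476, -3.102, 0.009]
ft_force: [-5.0, 10.4, -0.4]
opening: 0.0187
```

```bash
python3 f.py
```

```text
t 17.1 r 0.0838 theta 19.0 toolyaw-th 178.5 tilt [-0.003 -0.006] z 0.2008 Ftan(resist) 11.46 Frad -1.34 Fz -0.39 open 0.0187 j6 -1.4
```

>>> {"op": "arm_command", "data": {"increments": [{"dx": 0, "dy": 0, "dz": 0, "wx": 0, "wy": 0, "wz": 0}, {"dx": 0, "dy": 0, "dz": 0, "wx": 0, "wy": 0, "wz": 0}, {"dx": 0, "dy": 0, "dz": 0, "wx": 0, "wy": 0, "wz": 0}]}}

```text
time_s: 17.48
tool_pos: [0.6468, -0.0796, 0.3558]
tool_rot: [0.476, -3.102, 0.009]
ft_force: [-5.7, 9.5, 0.3]
opening: 0.0189
```

```bash
for i in 1 2 3; do python3 -c "
from bench import *;read_camera('wrist')"; python3 f.py; done
```

```text
t 17.525 r 0.0838 theta 19.0 toolyaw-th 178.5 tilt [-0.003 -0.006] z 0.2008 Ftan(resist) 10.26 Frad -1.72 Fz 1.02 open 0.0184 j6 -1.4
t 17.575 r 0.0838 theta 19.0 toolyaw-th 178.5 tilt [-0.003 -0.006] z 0.2008 Ftan(resist) 10.3 Frad -1.68 Fz -0.27 open 0.0186 j6 -1.4
t 17.625 r 0.0838 theta 19.0 toolyaw-th 178.5 tilt [-0.003 -0.006] z 0.2008 Ftan(resist) 10.07 Frad -1.72 Fz 0.14 open 0.0183 j6 -1.4
```

The crank has firmed up: 10.2 N paused against about 5 N when free, so roughly 22–27 N of clamping. I'll release it and rise.

>>> {"op": "arm_command", "data": {"increments": [{"dx": 0, "dy": 0, "dz": 0, "wx": 0, "wy": 0, "wz": 0}, {"dx": 0, "dy": 0, "dz": 0, "wx": 0, "wy": 0, "wz": 0}, {"dx": 0, "dy": 0, "dz": 0, "wx": 0, "wy": 0, "wz": 0}, {"dx": 0, "dy": 0, "dz": 0, "wx": 0, "wy": 0, "wz": 0}, {"dx": 0, "dy": 0, "dz": -0.4, "wx": 0, "wy": 0, "wz": 0}, {"dx": 0, "dy": 0, "dz": -1.0, "wx": 0, "wy": 0, "wz": 0}, {"dx": 0, "dy": 0, "dz": -2.0, "wx": 0, "wy": 0, "wz": 0}, {"dx": 0, "dy": 0, "dz": -2.4, "wx": 0, "wy": 0, "wz": 0}, {"dx": 0, "dy": 0, "dz": -2.4, "wx": 0, "wy": 0, "wz": 0}], "gripper": -0.2}}

```text
time_s: 18.75
tool_pos: [0.6476, -0.0806, 0.4793]
tool_rot: [-0.475, 3.1, -0.016]
ft_force: [0.6, -0.8, -1.4]
opening: 0.051
```

```bash
python3 f.py; python3 - <<'E'
from h import *
c=read_camera('wrist');s=read_camera('scene')
cv2.imwrite('pics/v6.png',np.hstack([c['color'][:,140:540],cv2.resize(s['color'][140:260,250:380],(400,400))]))
for t,z in (("hub",.142),("grip_hinge",.142),("grip_sleeve",.189)):
    for q in tip_of('wrist',t)[:1]: print(t,round(q['conf'],2),np.round(q['point']),np.round(w_at(c,q['point'],z),4))
E
```

```text
t 18.75 r 0.0855 theta 17.6 toolyaw-th 179.8 tilt [ 0.007 -0.009] z 0.3243 Ftan(resist) -0.99 Frad 0.33 Fz -1.38 open 0.051 j6 -1.39
hub 0.76 [324.  99.] [ 0.566  -0.1078  0.142 ]
grip_hinge 0.75 [326. 187.] [ 0.6506 -0.0793  0.142 ]
grip_sleeve 0.77 [326. 197.] [ 0.6458 -0.0806  0.189 ]
```

View pics/v6.png

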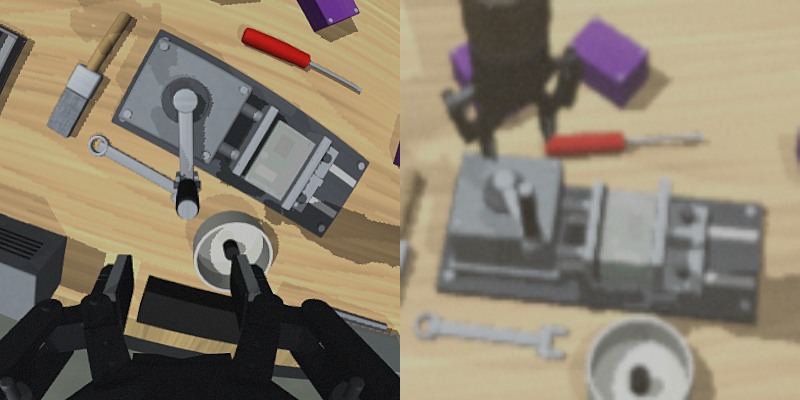

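The grip stands upright at wrist pixel ≈(328,210). The case is tight and square between jaw and back stop, and the other things look undisturbed. I'll do one numeric check of the grip's top.

```bash
python3 - <<'E'
from h import *
c=read_camera('wrist')
P=[];M=c['world_from_camera'];ax=-M[:3,2]
for v in range(180,235):
  for u in range(300,360):
    z=c['z_map'][v,u];d=wray(c,u,v);p=M[:3,3]+d*z/(d@ax)
    if z>0 and p[2]>.222: P.append(p)
P=np.array(P);print(len(P),np.median(P,0))
E
```

```text
422 [ 0.64301437 -0.08097752  0.22732685]
```

```bash
python3 - <<'E'
from h import *
hub=np.array([.5665,-.1078])
acc=[]
for k in range(4):
    c=read_camera('wrist');M=c['world_from_camera'];ax=-M[:3,2];g=c['color'].mean(2)
    V,U=np.mgrid[60:240,230:380];P=[]
    for v,u in zip(V.ravel(),U.ravel()):
        d=wray(c,u,v);P.append(M[:3,3]+d*c['z_map'][v,u]/(d@ax))
    P=np.array(P);G=g[60:240,230:380].ravel()
    acc.append(np.column_stack([P,G]))
A=np.vstack(acc)
def fit(Q,n):
    for _ in range(4):
        m=Q[:,:3].mean(0);X=np.c_[Q[:,:2]-m[:2],np.ones(len(Q))];s=np.linalg.lstsq(X,Q[:,2],rcond=None)[0];r=Q[:,2]-X@s;Q=Q[abs(r)<2.5*r.std()]
    n_=-s[:2];print(n,len(Q),'mean',np.round(m,4),'tilt deg xy',np.round(np.degrees(n_),2),'rms',round(r.std(),5));return m
b=A[A[:,3]>95]
m=fit(b[(b[:,2]>.2245)&(b[:,2]<.231)],'disc')
fit(A[(abs(A[:,2]-.1)<.005)&(A[:,0]<.6)],'gearbox')
q=A[(A[:,2]>.122)&(A[:,2]<.135)&(np.hypot(A[:,0]-.5665,A[:,1]+.1078)<.016)];h=fit(q,'boss')
d=m[:2]-h[:2];print('disc-boss',np.hypot(*d),np.degrees(np.arctan2(d[1],d[0])))
E
```

```text
disc 1164 mean [ 0.6442 -0.081   0.2276] tilt deg xy [-2.04 -0.97] rms 0.00062
gearbox 20774 mean [ 0.5593 -0.1076  0.0997] tilt deg xy [-0.03 -0.01] rms 0.00076
boss 2037 mean [ 0.5681 -0.107   0.1296] tilt deg xy [ 1.02 -0.13] rms 0.00084
disc-boss 0.08044557563131681 18.875880269645254
```

Both the plane fit of the grip's top face (2.2° towards the hub) and its centre (4 mm inward) say I pulled the grip about 2° off its stop when I backed off the push. I'll nudge it radially outward with shut fingers from the hub side, a direction that does not turn the crank.

>>> {"op": "arm_command", "data": {"increments": [{"dx": 0.4, "dy": 0.02, "dz": 0, "wx": 0, "wy": 0, "wz": -0.3}, {"dx": 0.82, "dy": 0.02, "dz": 0, "wx": 0, "wy": 0, "wz": -0.3}, {"dx": 0.82, "dy": 0.02, "dz": 0, "wx": 0, "wy": 0, "wz": -0.3}, {"dx": 0.82, "dy": 0.02, "dz": 0, "wx": 0, "wy": 0, "wz": -0.3}, {"dx": 0.82, "dy": 0.02, "dz": 0, "wx": 0, "wy": 0, "wz": -0.3}], "gripper": 1}}

```text
time_s: 19.88
tool_pos: [0.6088, -0.0915, 0.4768]
tool_rot: [-0.517, 3.098, -0.015]
ft_force: [-0.3, -0.4, -0.5]
opening: -0.0002
```

```bash
sed -i 's/^hub=.*//; s/hub=np.array(\[.5672,-.1078\])/hub=np.array([.5668,-.1075])/' f.py; python3 f.py
```

```text
t 19.875 r 0.0448 theta 19.0 toolyaw-th 179.9 tilt [ 0.002 -0.009] z 0.3218 Ftan(resist) -0.25 Frad -0.38 Fz -0.46 open -0.0002 j6 -1.36
```

Aligned, so down to grasp height 0.213, then outward in small steps.

>>> {"op": "arm_command", "data": {"increments": [{"dx": 0, "dy": 0, "dz": 0.8, "wx": 0, "wy": 0, "wz": 0}, {"dx": 0, "dy": 0, "dz": 1.6, "wx": 0, "wy": 0, "wz": 0}, {"dx": 0, "dy": 0, "dz": 2.15, "wx": 0, "wy": 0, "wz": 0}, {"dx": 0, "dy": 0, "dz": 2.15, "wx": 0, "wy": 0, "wz": 0}, {"dx": -0.1, "dy": 0, "dz": 2.15, "wx": 0, "wy": 0, "wz": 0}, {"dx": -0.2, "dy": 0, "dz": 2.15, "wx": 0, "wy": 0, "wz": 0}, {"dx": -0.2, "dy": 0, "dz": 2.15, "wx": 0, "wy": 0, "wz": 0}]}}

```text
time_s: 20.75
tool_pos: [0.6185, -0.0892, 0.3707]
tool_rot: [-0.517, 3.096, -0.015]
ft_force: [-0.3, -0.5, -0.2]
opening: -0.0
```

```bash
python3 f.py
```

```text
t 20.75 r 0.0551 theta 17.8 toolyaw-th 181.1 tilt [ 0.004 -0.009] z 0.2157 Ftan(resist) -0.37 Frad -0.42 Fz -0.16 open -0.0 j6 -1.36
```

>>> {"op": "arm_command", "data": {"increments": [{"dx": -0.03, "dy": 0.01, "dz": 0, "wx": 0, "wy": 0, "wz": 0}, {"dx": -0.06, "dy": 0.02, "dz": 0, "wx": 0, "wy": 0, "wz": 0}, {"dx": -0.08, "dy": 0.02, "dz": 0, "wx": 0, "wy": 0, "wz": 0}, {"dx": -0.08, "dy": 0.02, "dz": 0, "wx": 0, "wy": 0, "wz": 0}]}}

```text
time_s: 21.25
tool_pos: [0.6214, -0.0872, 0.3696]
tool_rot: [-0.517, 3.098, -0.015]
ft_force: [0.3, 0.4, 0.1]
opening: 0.0
```

>>> {"op": "arm_command", "data": {"increments": [{"dx": -0.02, "dy": 0, "dz": 0, "wx": 0, "wy": 0, "wz": 0}, {"dx": -0.04, "dy": 0, "dz": 0, "wx": 0, "wy": 0, "wz": 0}, {"dx": -0.04, "dy": 0, "dz": 0, "wx": 0, "wy": 0, "wz": 0}]}}

```text
time_s: 21.62
tool_pos: [0.6234, -0.0865, 0.3696]
tool_rot: [-0.517, 3.098, -0.015]
ft_force: [0.3, -0.1, -0.0]
opening: 0.0001
```

```bash
python3 f.py
```

```text
t 21.625 r 0.0602 theta 18.9 toolyaw-th 180.0 tilt [ 0.002 -0.009] z 0.2146 Ftan(resist) -0.23 Frad 0.2 Fz -0.02 open 0.0001 j6 -1.37
```

>>> {"op": "arm_command", "data": {"increments": [{"dx": -0.02, "dy": 0, "dz": 0, "wx": 0, "wy": 0, "wz": 0}, {"dx": -0.04, "dy": 0, "dz": 0, "wx": 0, "wy": 0, "wz": 0}, {"dx": -0.04, "dy": 0, "dz": 0, "wx": 0, "wy": 0, "wz": 0}]}}

```text
time_s: 22.0
tool_pos: [0.6252, -0.0859, 0.3696]
tool_rot: [-0.517, 3.098, -0.015]
ft_force: [0.5, 0.1, 0.5]
opening: 0.0003
```

>>> {"op": "arm_command", "data": {"increments": [{"dx": -0.02, "dy": 0, "dz": 0, "wx": 0, "wy": 0, "wz": 0}, {"dx": -0.03, "dy": 0, "dz": 0, "wx": 0, "wy": 0, "wz": 0}, {"dx": -0.03, "dy": 0, "dz": 0, "wx": 0, "wy": 0, "wz": 0}]}}

```text
time_s: 22.38
tool_pos: [0.6264, -0.0856, 0.3697]
tool_rot: [0.517, -3.099, 0.015]
ft_force: [-2.4, -1.2, 1.9]
opening: -0.0002
```

>>> {"op": "arm_command", "data": {"increments": [{"dx": -0.02, "dy": 0, "dz": 0, "wx": 0, "wy": 0, "wz": 0}, {"dx": -0.04, "dy": 0, "dz": 0, "wx": 0, "wy": 0, "wz": 0}, {"dx": -0.04, "dy": 0, "dz": 0, "wx": 0, "wy": 0, "wz": 0}]}}

```text
time_s: 22.75
tool_pos: [0.6285, -0.0848, 0.3698]
tool_rot: [-0.517, 3.098, -0.015]
ft_force: [-3.8, -0.8, 2.9]
opening: 0.0002
```

```bash
python3 f.py
```

```text
t 22.75 r 0.0655 theta 18.9 toolyaw-th 180.0 tilt [ 0.002 -0.01 ] z 0.2148 Ftan(resist) 0.5 Frad -3.84 Fz 2.95 open 0.0002 j6 -1.37
```

>>> {"op": "arm_command", "data": {"increments": [{"dx": -0.02, "dy": 0, "dz": 0, "wx": 0, "wy": 0, "wz": 0}, {"dx": -0.03, "dy": 0, "dz": 0, "wx": 0, "wy": 0, "wz": 0}, {"dx": -0.03, "dy": 0, "dz": 0, "wx": 0, "wy": 0, "wz": 0}]}}

```text
time_s: 23.12
tool_pos: [0.6292, -0.0847, 0.3698]
tool_rot: [0.516, -3.097, 0.016]
ft_force: [-6.2, -1.5, 4.9]
opening: 0.0002
```

```bash
python3 f.py
```

```text
t 23.125 r 0.0659 theta 18.8 toolyaw-th 180.1 tilt [-0.001 -0.01 ] z 0.2149 Ftan(resist) 0.55 Frad -6.36 Fz 4.88 open 0.0002 j6 -1.37
```

>>> {"op": "arm_command", "data": {"increments": [{"dx": -0.02, "dy": 0, "dz": 0, "wx": 0, "wy": 0, "wz": 0}, {"dx": -0.03, "dy": 0, "dz": 0, "wx": 0, "wy": 0, "wz": 0}, {"dx": -0.03, "dy": 0, "dz": 0, "wx": 0, "wy": 0, "wz": 0}]}}

```text
time_s: 23.5
tool_pos: [0.63, -0.0845, 0.3698]
tool_rot: [0.515, -3.094, 0.016]
ft_force: [-7.8, -3.1, 5.5]
opening: 0.0001
```

```bash
python3 f.py
```

```text
t 23.5 r 0.0662 theta 18.8 toolyaw-th 180.1 tilt [-0.003 -0.011] z 0.2148 Ftan(resist) -0.36 Frad -8.4 Fz 5.54 open 0.0001 j6 -1.37
```

Stop felt: the force climbs to 8.4 N with almost no travel. I'll back off inward, rise and check again.

>>> {"op": "arm_command", "data": {"increments": [{"dx": 0.1, "dy": 0, "dz": 0, "wx": 0, "wy": 0, "wz": 0}, {"dx": 0.35, "dy": 0, "dz": 0, "wx": 0, "wy": 0, "wz": 0}, {"dx": 0.4, "dy": 0, "dz": 0, "wx": 0, "wy": 0, "wz": 0}, {"dx": 0.4, "dy": 0, "dz": -1.0, "wx": 0, "wy": 0, "wz": 0}, {"dx": 0.4, "dy": 0, "dz": -2.0, "wx": 0, "wy": 0, "wz": 0}, {"dx": 0, "dy": 0, "dz": -2.2, "wx": 0, "wy": 0, "wz": 0}, {"dx": -0.4, "dy": 0, "dz": -2.2, "wx": 0, "wy": 0, "wz": 0}, {"dx": -0.4, "dy": 0, "dz": -2.2, "wx": 0, "wy": 0, "wz": 0}, {"dx": -0.4, "dy": 0, "dz": -2.2, "wx": 0, "wy": 0, "wz": 0}], "gripper": 0}}

```text
time_s: 24.62
tool_pos: [0.6498, -0.0763, 0.4791]
tool_rot: [0.517, -3.099, 0.015]
ft_force: [-0.8, -0.3, -0.0]
opening: 0.0428
```

```bash
python3 - <<'E'
from h import *
acc=[]
for k in range(4):
    c=read_camera('wrist');M=c['world_from_camera'];ax=-M[:3,2];g=c['color'].mean(2)
    V,U=np.mgrid[60:270,230:400];P=[]
    for v,u in zip(V.ravel(),U.ravel()):
        d=wray(c,u,v);P.append(M[:3,3]+d*c['z_map'][v,u]/(d@ax))
    acc.append(np.column_stack([np.array(P),g[60:270,230:400].ravel()]))
cv2.imwrite('pics/w7.png',c['color'])
A=np.vstack(acc)
def fit(Q,n):
    for _ in range(4):
        m=Q[:,:3].mean(0);X=np.c_[Q[:,:2]-m[:2],np.ones(len(Q))];s=np.linalg.lstsq(X,Q[:,2],rcond=None)[0];r=Q[:,2]-X@s;Q=Q[abs(r)<2.5*r.std()]
    print(n,len(Q),np.round(m,4),np.round(np.degrees(-s[:2]),2),round(r.std(),5));return m
b=A[(A[:,3]>95)&(np.hypot(A[:,0]-.646,A[:,1]+.08)<.02)]
m=fit(b[(b[:,2]>.2245)&(b[:,2]<.231)],'disc')
h=fit(A[(A[:,2]>.122)&(A[:,2]<.135)&(np.hypot(A[:,0]-.5665,A[:,1]+.1078)<.016)],'boss')
d=m[:2]-h[:2];print('disc-boss',np.hypot(*d),np.degrees(np.arctan2(d[1],d[0])))
E
```

```text
disc 1149 [ 0.6478 -0.0795  0.2277] [0.61 0.13] 0.00061
boss 1995 [ 0.5681 -0.107   0.1295] [1.75 0.41] 0.00084
disc-boss 0.08432023081003452 19.059911276574038
```

View pics/w7.png

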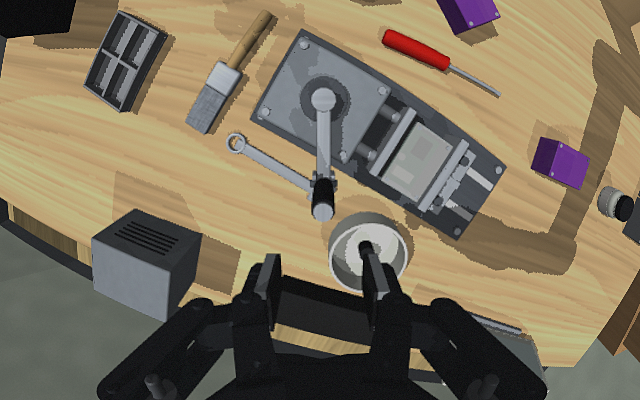

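The grip is now 84.3 mm out from the hub with 0.6° of tilt. The crank is still at 19°, and the case is square between jaw and stop at (420,155). Handing in.

```bash
python3 -c "
from bench import *;print(job_done())"
```

```text
the job is handed in; nothing more can be done
None
```

The case is clamped and the grip is upright, but the grip was probably about 2° short of its stop while I cranked.

**Unfolding:** On the first pull the grip slid in the pads and stopped at about 74°. I regrasped it and swung it up until the wrist moment rose sharply while its top stayed put, which I took as the stop.

**Cranking:** I turned it about 85° clockwise, feeling the force as it went. The paused force at the grip rose from about 5 N when free to 10.2 N. That puts the clamping at roughly 22–27 N, with the top of that range at the 27 N the jaw can keep; I did not measure the clamping force directly.

**Check that failed:** After I let go, the grip leaned about 2° towards the hub. I had most likely pulled it back while easing off the stop, before cranking. I fixed it after clamping by pushing it radially outward with shut fingers until the stop was felt again at 8.4 N.

**Last checks:**
- **Grip:** it tilts 0.6°, with its top 84.3 mm from the hub axis against 85 mm nominal.
- **Crank:** it stayed at 19° through the fix (18.9° before, 19.1° after).
- **Case:** it looks square and tight between jaw and back stop, judged from the pictures.
- **Loose things:** those in view look undisturbed.
- **Robot:** it was clear of everything and handed in at about 25 s.

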